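# Check the paint thickness on a toy cradle end-board

## Robot

A 6-joint arm with a two-finger parallel gripper is mounted at the origin on the work surface. World frame = base frame: x ahead of the robot, y to its left, z up, the work surface at z = 0. Lengths are in m, angles in degrees, forces in N, time in s.
With the tool pointing down it reaches from about 0.3 to 0.95 m from the base axis. Payload 3.1 kg.
Tool frame: the origin (TCP) lies between the finger pads; the fingertips stand 8 mm ahead of it and the grasp point (between the pads) lies 11 mm behind it; z points along the fingers, y is the line along which they close (so a half turn about z gives the same grasp; the last joint's range is limited). The gripper opens to 85 mm and grips with 20 to 120 N. Pads are 22 mm wide; open, the fingers measure 114 mm over their backs; the gripper's body (76 mm by 85 mm) begins 54 mm behind the grasp point. The pads swing forward as they close: fully open they stand 13 mm farther back than shut.
Start: joints at [70.892, 17.653, 93.61, -0, 68.738, -3.994], TCP at [0.163, 0.603, 0.205] pointing down, gripper open.
Joint ranges: [-175.34, 175.34], [-45.06, 112.39], [2.9, 150.54], [-68.45, 248.45], [3.09, 151.38], [-168.51, 168.51]. Speed limits (degrees/s): [159.86, 159.86, 180, 180, 180, 180].

## Interface

Orientations are given as [roll, pitch, yaw] about the fixed x, y, z axes, in that order (R = Rz(yaw) Ry(pitch) Rx(roll)).
In Python, from rig import robot, imaging, close_job gives the robot as it stands.
- The arm moves only by the tool send_rows, never from a script. Its arguments are lists of equal length, an entry for each row: "offset": the shift along the tool's x, y, z in mm, a list of three; "twist": the turn, a rotation vector about the tool's x, y, z in degrees, a list of three; "gripper": the opening, from -1 (shut) to 1 (fully open). In form: {"offset": [[x, y, z], ...], "twist": [[wx, wy, wz], ...], "gripper": [gripper, ...]}. A call has 1 to 5 rows; each row shifts and turns the commanded pose from where the row before left it, along the tool's axes as they then stand; what a row does not reach is not made up. A row lasts 1/8 s, in which the tool goes at most 62.5 mm and 10.7 degrees, less where a joint would pass 70% of its speed; a pose out of reach is approached as far as the arm can. A call with a gripper value outside its range is refused whole. The fingers move at their own pace and stop on an object; the grip force is fixed at half the most. Time passes only in rows, so rows that do not move let the fingers close. It gives the time, the measured TCP pose, the force, the opening and the grip force at its end, in the units of the state.
- robot.get_obs(): the state, without advancing time (a new reading comes with each control period).
- imaging.snapshot(name): name is "side" or "top" or "wrist"; returns the picture (480x640x3 uint8, red, green, blue); there is no depth.
- imaging.get_calibration(name): a dict with "vfov" (degrees; the focal length in pixels is half the picture's height over the tangent of half this angle, whatever the lens; pixels are square), "cx", "cy" (the principal point, pixels), "R" (3x3) and "t" (3): a world point X has camera coordinates R X + t; the wrist camera has in their place "hand_eye" (4x4, takes a point from camera to tool coordinates, whose origin is the TCP and whose axes are the flange's). Camera axes: x right, y down, z forward; pixel columns grow to the right and rows downward; lengths in m; the calibration is good to about 2 mm. A picture is of the moment at which its call begins: read the wrist's pose just before it. get_calibration takes no time and is no camera call.
- close_job(): hands the job in; it is judged then, once.
The state is a dict: "clock": time; "joints": joint angles; "qd": joint speeds; "tau": joint torques, N m; "position": TCP position; "ee_rot": TCP orientation; "wrist_force": force on the tool from outside, world axes, zero at the start; "moment": the same for the moment, N m; "opening": finger opening in m; "gripper_force": force on a finger pad.
Only numpy, scipy, OpenCV 4.12 (cv2) and the standard library are available. Lean on these libraries where they do the work, as an engineer would, in place of code of your own. Each camera call takes 0.05 s, during which the arm holds its last target. There are 200 camera calls.

## Task

Lay the white end-board, heart and blue dot up, fully down and square in the matching pocket of the wooden jig and let go of it. Then take the pencil-shaped coating gauge out of its stand and hold it upright with its spring tip on the blue dot, pressing gently so that the brass tip goes about halfway in; finish while still holding it there, and leave the other things on the bench where they are.

Things in the scene. Friction and masses are not known exactly. Their poses are not given: they have to be found in the camera images.
- board: White wooden cradle end-board, 18 mm thick, lying face up. Outline in its frame (mm): waist 54 wide (along y), x -30 to 30; foot 90 wide, x -54 to -30; round head, a disc of radius 27 centred at x 30 (end at x 57). Red heart near the foot, blue dot near the head. Origin: centre of the waist at the underside; z up. 50 to 105 g. Take it across the waist.
- board_mark (a point): Centre of the blue dot (16 mm across) on the upper face of the white board, at x 26, y -8, z 18 mm in the board's frame.
- jig: Fixed plywood plate 165 x 135 x 8 mm; dark fences 8 mm high on it form a pocket in the board's outline, 2.5 mm clear all round. Sides open for fingers at the waist (x -19 to 20 mm). Origin on the bench under the pocket's centre, z up, head end at +x: a seated board's axes lie along the jig's. Seated, the board's top is 26 mm above the bench, 10 mm above the fences.
- jig_seat (a point): Pocket floor, 8 mm above the bench: where the board's origin comes when it is seated.
- gauge: Pencil-shaped coating gauge, upright, 130 to 200 g. z runs up along it; origin at the lower end of the steel sleeve, where the brass tip comes out. Sleeve 21 mm across, z 0 to 40 mm; yellow collar 34 mm across, z 40 to 46; black round grip 20 mm across, z 46 to 126 (top). At the start it hangs in the stand by the collar, origin 20 mm above the bench, tip free.
- gauge_tip (a point): Lower end of the brass spring tip (10 mm across, narrowing to 6 mm), 14 mm below the gauge's origin when not pressed.
- plunger (a joint): How far the spring tip is pushed into the gauge, 0 (free) to 0.010 m (stop). The spring takes 1 N to start and 5 N at the stop (400 N/m).
- stand: Fixed aluminium block, 64 x 64 x 60 mm high, with an upright 25 mm square through-hole in which the gauge hangs. Origin on the bench under its centre.
- bare_board: Unpainted brown wooden end-board of the same shape, to be left alone; same frame as the white one.
- jar: Blue ceramic cup, 68 mm across the rim, 85 mm high, to be left alone. Origin at the centre of its underside.
- tin_green: Paint tin with a green band, 84 mm across, 100 mm high, to be left alone. Origin at the centre of its underside.
- tin_red: Paint tin with a red band, 84 mm across, 100 mm high, to be left alone. Origin at the centre of its underside.
- paintbrush: Paintbrush lying on the bench near the far side, to be left alone.
- sanding_block: Cork sanding block 100 x 60 x 32 mm, to be left alone. Origin at the centre of its underside.
- bowl: White bowl 150 mm across, 60 mm high, to be left alone. Origin at the centre of its underside.
Not all that is in view belongs to the job. Several things have the shape of the board; the one meant has the colours described above.

How it is judged (in metres and radians):
On the way, in this order (a step that is already met when the one before it is completed fails the run):
1. the white board lies flat and square in the jig's pocket, let go (horizontal distance between board and jig_seat below 0.006 m and z of board in the frame of jig below 0.0105 m and x of board_mark in the frame of jig above 0.015 m and angle between the x axis of board and the x axis of jig, either way round below 0.09 rad and angle between board's own z axis and vertical below 0.05 rad and contact force between the fingers and board below 0.3 N and linear speed of board below 0.02 m/s), for 0.2 s.
2. the gauge is lifted clear of its stand (z of gauge in the frame of stand above 0.05 m and contact force between the fingers and gauge above 1 N), for 0.1 s.
At the end, for the whole second after the job is handed in: White board seated: within 6 mm, 0.09 rad, 2.5 mm of the floor, head to head, face up, not touched by fingers. Fingers hold the gauge still, upright within 0.14 rad, tip within 8 mm of the dot, in 2 to 8.5 mm, 1.2 to 6 N on the board, clear of jig and stand (horizontal distance between board and jig_seat below 0.006 m and z of board in the frame of jig below 0.0105 m and x of board_mark in the frame of jig above 0.015 m and angle between the x axis of board and the x axis of jig, either way round below 0.09 rad and angle between board's own z axis and vertical below 0.05 rad and contact force between the fingers and board below 0.3 N and horizontal distance between gauge_tip and board_mark below 0.008 m and contact force between gauge and board between 1.2 and 6 N and value of joint plunger between 0.002 and 0.0085 m and angle between gauge's own z axis and vertical below 0.14 rad and linear speed of gauge below 0.02 m/s and contact force between the fingers and gauge above 2 N and contact force between gauge and jig below 0.1 N and contact force between gauge and stand below 0.1 N); the arm keeps its last pose, push and grip.
It fails at once if the gauge is pressed on the white board with more than 15 N (contact force between gauge and board above 15 N).
It fails at once if another thing on the bench is moved more than 30 mm (distance of any of bare_board, jar, tin_green, tin_red, paintbrush, sanding_block, bowl from where it was at the start of the episode above 0.03 m).
It also fails if it takes over 54 s, if anything falls off the work surface, if the arm or the gripper's body presses on something with over 40 N, if the wrist force passes 120 N, or if a joint passes its speed limit or range.

## Working session

There is one attempt and no reset: what is moved stays moved. The work goes in short steps, Python scripts to look and compute and a tool call to move; the robot and the scene stay as the last step left them, time stands still between calls to the robot, and variables do not carry over. Pictures are saved under pics/ and viewed, at most 10 in all, crops included, and the job is handed in when it is done.

Besides the shell and the picture viewer there is one more tool, called after "Call:" as name(argument=value, ...), one argument or row to a line, values as JSON. send_rows: Moves the arm, as the interface text tells. Its arguments: {"type":"object","properties":{"offset":{"type":"array"},"twist":{"type":"array"},"gripper":{"type":"array"}},"required":["offset","twist","gripper"]}

```bash
mkdir -p pics
python3 - <<'E'
from rig import robot, imaging
import cv2
o=robot.get_obs(); print(o)
for n in ("side","top","wrist"):
    print(n,imaging.get_calibration(n))
    im=imaging.snapshot(n); cv2.imwrite(f"pics/{n}0.png",im[:,:,::-1])
E
```

```text
{'clock': 0.0, 'joints': array([ 7.08940894e+01,  1.77066115e+01,  9.36901112e+01,  1.07381886e-03,
        6.87385988e+01, -3.99187204e+00]), 'qd': array([-0.03876639, -0.024795  ,  0.00968651,  0.10050422, -0.00055223,
        0.08285065]), 'tau': array([-5.80043525e-05, -4.15249908e+01, -2.76665175e+01, -1.76377644e-04,
        1.01423106e-02, -2.63107530e-06]), 'position': array([0.16267212, 0.60253004, 0.20411936]), 'ee_rot': array([-1.79865076e+02, -1.04177763e-02,  1.64885559e+02]), 'wrist_force': array([ 0.7154036 , -1.38030828,  0.3312383 ]), 'moment': array([-0.01679533, -0.03606724,  0.01064141]), 'gripper_force': 0.0, 'opening': 0.08516567921497396}
side {'vfov': 46.529685205342474, 'cx': 328.1027277035328, 'cy': 234.3104473585784, 'R': array([[-0.99831564, -0.05425764, -0.02054238],
       [-0.01485071,  0.58127175, -0.81357397],
       [ 0.05608331, -0.81189856, -0.58109844]]), 't': array([0.54220137, 0.04539151, 1.2534139 ])}
top {'vfov': 47.74764261966675, 'cx': 316.1947227060084, 'cy': 228.1658404545629, 'R': array([[-0.02614764, -0.99944421, -0.02067799],
       [-0.99732983,  0.0274921 , -0.06765641],
       [ 0.06818729,  0.01885372, -0.99749438]]), 't': array([0.03565156, 0.53569684, 1.22025929])}
wrist {'vfov': 65.22573869707878, 'cx': 318.94175364056554, 'cy': 239.04899583187157, 'hand_eye': array([[ 1.69226385e-04, -9.64179451e-01, -2.65250744e-01,
         6.66638830e-02],
       [ 9.99999981e-01,  1.88176857e-04, -4.60314549e-05,
         1.61670785e-03],
       [ 9.42966343e-05, -2.65250731e-01,  9.64179465e-01,
        -1.69695647e-01],
       [ 0.00000000e+00,  0.00000000e+00,  0.00000000e+00,
         1.00000000e+00]])}
```

View pics/top0.png

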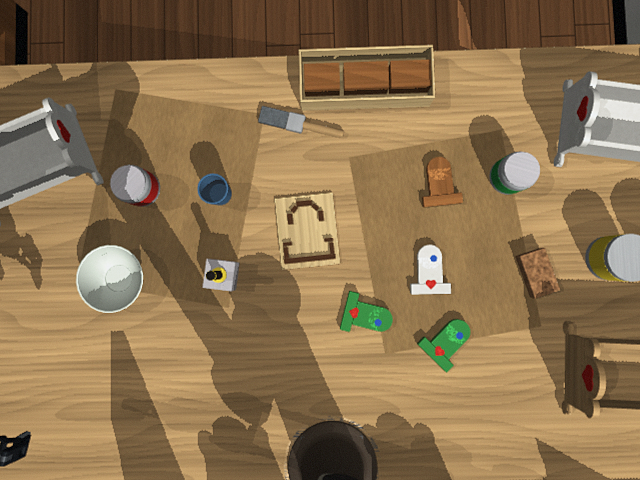

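View pics/side0.png

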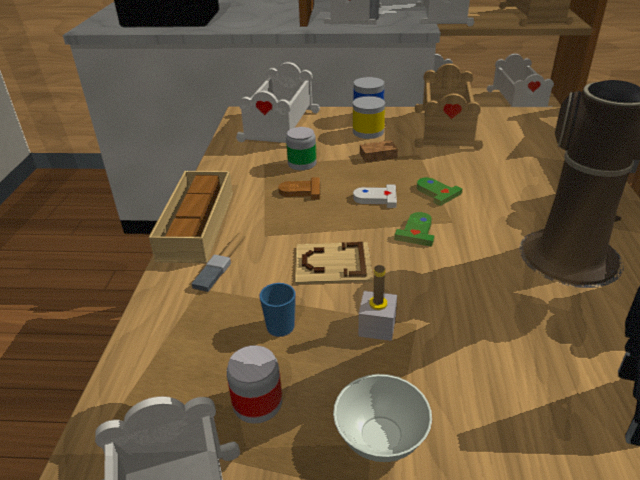

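```bash
cat > h.py <<'E'
import numpy as np, cv2
from rig import robot, imaging
from scipy.spatial.transform import Rotation as Rn
def cam(name):
    c=imaging.get_calibration(name)
    f=240/np.tan(np.radians(c["vfov"]/2))
    if name=="wrist":
        o=robot.get_obs(); T=np.eye(4); T[:3,:3]=Rn.from_euler("xyz",o["ee_rot"],degrees=True).as_matrix(); T[:3,3]=o["position"]
        M=np.linalg.inv(T@c["hand_eye"]); R,t=M[:3,:3],M[:3,3]
    else: R,t=np.array(c["R"]),np.array(c["t"])
    return f,c["cx"],c["cy"],R,t
def toplane(C,uv,z):
    f,cx,cy,R,t=C; uv=np.atleast_2d(uv).astype(float)
    d=np.c_[(uv[:,0]-cx)/f,(uv[:,1]-cy)/f,np.ones(len(uv))]@R
    o=-R.T@t; return (o+d*((z-o[2])/d[:,2])[:,None])[:,:2]
def topix(C,X):
    f,cx,cy,R,t=C; p=np.atleast_2d(X)@R.T+t
    return np.c_[f*p[:,0]/p[:,2]+cx,f*p[:,1]/p[:,2]+cy]
def hsv(im): return cv2.cvtColor(im,cv2.COLOR_RGB2HSV)
def blobs(m,amin=15):
    n,l,s,c=cv2.connectedComponentsWithStats(m.astype(np.uint8))
    return [(c[i],s[i,4],l==i) for i in range(1,n) if s[i,4]>=amin]
E
python3 - <<'E'
from h import *
C=cam("top"); im=imaging.snapshot("top"); H=hsv(im); h,s,v=[H[...,i] for i in range(3)]
print("red");R=(s>150)&((h<6)|(h>174))&(v>100)
for c,a,_ in blobs(R): print(c.round(1),a,toplane(C,c,.018).round(4))
print("blue");B=(s>120)&(h>100)&(h<125)&(v>80)
for c,a,_ in blobs(B): print(c.round(1),a,toplane(C,c,.018).round(4))
sub=np.zeros(h.shape,bool); sub[235:305,400:465]=1
W=sub&(s<40)&(v>150)
m=max(blobs(W),key=lambda b:b[1])[2]
cs=cv2.findContours(m.astype(np.uint8),cv2.RETR_EXTERNAL,cv2.CHAIN_APPROX_NONE)[0]
P=toplane(C,max(cs,key=len)[:,0],.018); print("board rect",cv2.minAreaRect((P*1000).astype(np.float32)))
sub[:]=0; sub[185:275,268:345]=1
D=sub&(v<110)&(s>60); 
cs=[b for b in blobs(D,30)]
for c,a,m in cs:
    P=toplane(C,np.argwhere(m)[:,::-1],.016); print("fence",c.round(1),a,toplane(C,c,.016).round(4))
Y=(h>22)&(h<33)&(s>200)&(v>150)
for c,a,_ in blobs(Y): print("yellow",c.round(1),a,toplane(C,c,.066).round(4))
cv2.imwrite("pics/c1.png",np.vstack([cv2.resize(im[230:310,390:470,::-1],(400,400),interpolation=2)]))
a=cv2.resize(im[230:310,390:470,::-1],(400,400),interpolation=2);b=cv2.resize(im[190:290,265:365,::-1],(400,400),interpolation=2)
cv2.imwrite("pics/c1.png",np.hstack([a,b]))
E
```

```text
red
[151.2 194. ] 146 [[0.6261 0.4002]]
[430.3 283.2] 60 [[ 0.4047 -0.2333]]
[353.8 312.2] 58 [[ 0.3439 -0.0587]]
[439.  350.9] 54 [[ 0.2534 -0.2467]]
blue
[212.7 187.5] 247 [[0.637  0.2575]]
[433.1 257.7] 31 [[ 0.4622 -0.2419]]
[377.7 322.2] 35 [[ 0.3204 -0.1119]]
[459.3 335.1] 37 [[ 0.2872 -0.2934]]
board rect ((435.80169677734375, -234.36947631835938), (88.06922912597656, 110.62848663330078), 88.56424713134766)
fence [308.1 207.4] 192 [[0.5849 0.0386]]
fence [289.5 218.5] 51 [[0.5606 0.0818]]
fence [307.8 253.8] 413 [[0.4785 0.042 ]]
```

View pics/c1.png

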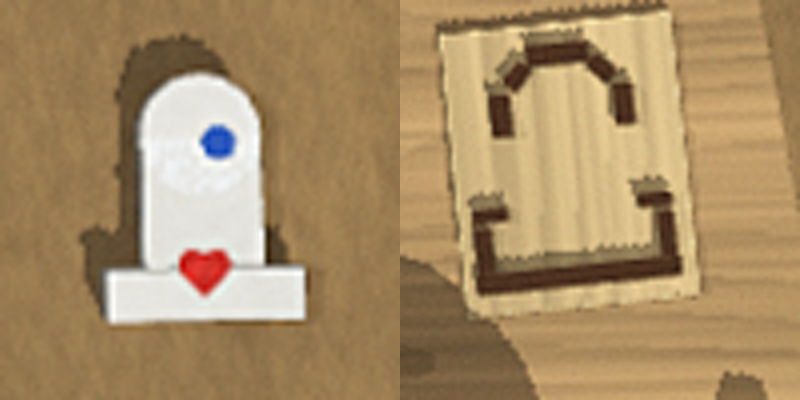

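The crop shows the white board (heart at (430,283), dot at (433,258)). It is the only white one: the bare brown one at (441,182) and the two green ones at (367,313) and (445,345) don't fit. The jig is at (308,230), turned by a few degrees. I will view both from close up with the wrist camera.

```bash
cat >> h.py <<'E'
def plan(p,yaw,n,pose=None):
    """rows from present pose to p (m), tool down at yaw (deg), n rows, rounded"""
    o=robot.get_obs(); P=np.array(o["position"]); R=Rn.from_euler("xyz",o["ee_rot"],degrees=True)
    if pose is not None: P=np.array(pose[0]); R=Rn.from_euler("xyz",[180,0,pose[1]],degrees=True)
    G=Rn.from_euler("xyz",[180,0,yaw],degrees=True); rv=(R.inv()*G).as_rotvec(degrees=True)
    for i in range(n):
        w=np.round(rv/n,1); off=np.round(R.inv().apply((np.array(p)-P)/(n-i))*1000,1)
        print(off.tolist(),w.tolist()); P=P+R.apply(off/1000); R=R*Rn.from_rotvec(w,degrees=True)
    print("end",P.round(4),R.as_euler("xyz",degrees=True).round(1))
E
python3 -c "
from h import *
plan([.53,-.08,.245],-1.4,16)"
```

```text
[-33.3, -35.2, -2.5] [-0.0, 0.0, 10.4]
[-39.1, -28.6, -2.5] [-0.0, 0.0, 10.4]
[-43.6, -21.1, -2.5] [-0.0, 0.0, 10.4]
[-46.7, -12.9, -2.5] [-0.0, 0.0, 10.4]
[-48.3, -4.2, -2.5] [-0.0, 0.0, 10.4]
[-48.2, 4.5, -2.5] [-0.0, 0.0, 10.4]
[-46.6, 13.2, -2.5] [-0.0, 0.0, 10.4]
[-43.5, 21.4, -2.5] [-0.0, 0.0, 10.4]
[-38.9, 28.9, -2.5] [-0.0, 0.0, 10.4]
[-33.1, 35.4, -2.4] [-0.0, 0.0, 10.4]
[-26.1, 40.8, -2.5] [-0.0, 0.0, 10.4]
[-18.3, 44.9, -2.4] [-0.0, 0.0, 10.4]
[-10.0, 47.4, -2.5] [-0.0, 0.0, 10.4]
[-1.2, 48.5, -2.4] [-0.0, 0.0, 10.4]
[7.5, 47.9, -2.5] [-0.0, 0.0, 10.4]
[16.1, 45.7, -2.4] [-0.0, 0.0, 10.4]
end [ 0.53  -0.08   0.245] [179.9   0.   -1.5]
```

Call:
send_rows(
  offset=[
    [-33,-35,-3],
    [-39,-29,-3],
    [-44,-21,-3],
    [-47,-13,-3],
    [-48,-4,-3],
  ],
  twist=[
    [0,0,10.4],
    [0,0,10.4],
    [0,0,10.4],
    [0,0,10.4],
    [0,0,10.4],
  ],
  gripper=[1,1,1,1,1],
)

```text
clock: 0.82
position: [0.2783, 0.3884, 0.2204]
ee_rot: [180.0, 0.0, 112.6]
wrist_force: [0.5, 0.2, -0.3]
opening: 0.0852
gripper_force: 0.0
```

Call:
send_rows(
  offset=[
    [-48,5,-3],
    [-47,13,-3],
    [-43,21,-3],
    [-39,29,-3],
    [-33,35,-3],
  ],
  twist=[
    [0,0,10.4],
    [0,0,10.4],
    [0,0,10.4],
    [0,0,10.4],
    [0,0,10.4],
  ],
  gripper=[1,1,1,1,1],
)

```text
clock: 1.45
position: [0.3926, 0.1756, 0.2355]
ee_rot: [180.0, -0.0, 60.5]
wrist_force: [0.9, 0.1, 0.4]
opening: 0.0856
gripper_force: 0.0
```

Call:
send_rows(
  offset=[
    [-26,41,-2],
    [-18,45,-2],
    [-10,47,-2],
    [-1,48,-2],
    [8,48,-2],
  ],
  twist=[
    [0,0,10.4],
    [0,0,10.4],
    [0,0,10.4],
    [0,0,10.4],
    [0,0,10.4],
  ],
  gripper=[1,1,1,1,1],
)

```text
clock: 2.08
position: [0.5079, -0.0368, 0.2454]
ee_rot: [-180.0, -0.0, 8.5]
wrist_force: [0.5, -0.7, 0.1]
opening: 0.0857
gripper_force: 0.0
```

Call:
send_rows(
  offset=[
    [16,46,-2],
    [0,0,0],
    [0,0,0],
  ],
  twist=[
    [0,0,10.4],
    [0,0,0],
    [0,0,0],
  ],
  gripper=[1,1,1],
)

```text
clock: 2.45
position: [0.5297, -0.078, 0.2468]
ee_rot: [-179.9, 0.1, -1.5]
wrist_force: [-0.7, 0.4, -0.1]
opening: 0.0856
gripper_force: 0.0
```

Run:
```python
from h import *
o=robot.get_obs(); C=cam("wrist"); im=imaging.snapshot("wrist"); cv2.imwrite("pics/w1.png",im[:,:,::-1])
print(o["position"],o["ee_rot"],o["joints"].round(1)); np.savez("w1.npz",im=im,f=C[0],cx=C[1],cy=C[2],R=C[3],t=C[4])
for n,X in (("board",[.4343,-.2343,.018]),("jig",[.53,.042,.008])): print(n,topix(C,X))
```

```text
[ 0.52969834 -0.07795607  0.24683769] [-1.79947376e+02  8.79570570e-02 -1.48898024e+00] [-13.1   5.6 103.1   0.   71.3  78.4]
board [[460.03960068 280.89086719]]
jig [[211.41105392 202.23403173]]
```

View pics/w1.png

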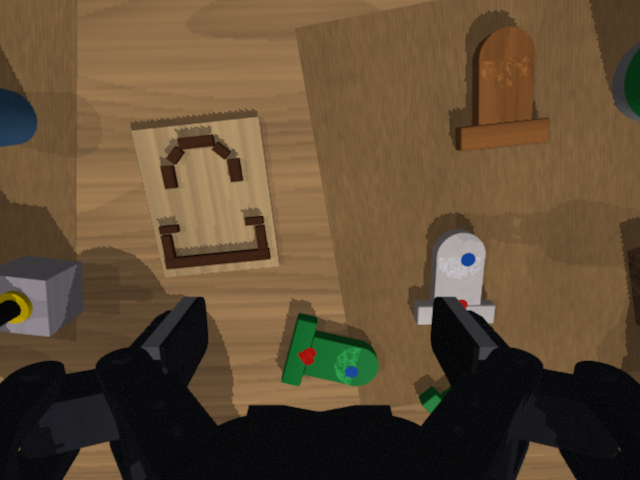

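Run:
```python
from h import *
d=np.load("w1.npz"); C=(float(d["f"]),float(d["cx"]),float(d["cy"]),d["R"],d["t"]); im=d["im"]; H=hsv(im); h,s,v=[H[...,i] for i in range(3)]
for c,a,_ in blobs((s>120)&(h>100)&(h<125)&(v>80)): print("blue",c,a,toplane(C,c,.018).round(4))
sub=np.zeros(h.shape,bool); sub[225:300,405:500]=1
m=max(blobs(sub&(s<60)&(v>110)),key=lambda b:b[1])[2]
ys,xs=np.nonzero(m)
print("sides of waist at row 285", [ (xs[ys==r].min(),xs[ys==r].max()) for r in (270,280,290,294)],"head row",ys.min(), xs[ys==ys.min()])
print("head top",toplane(C,[xs[ys==ys.min()].mean(),ys.min()],.018))
for r in (275,285,292):print("waist",toplane(C,[[xs[ys==r].min(),r],[xs[ys==r].max(),r]],.018).round(4).tolist())
sub[:]=0; sub[100:285,120:285]=1
# fences and plate
F=sub&(v<105)&(s>100)
F=np.zeros_like(F)|(F)
P=sub&(v>135)&(h>12)&(h<28)&(s<130)
print([ (c.round(0).tolist(),a) for c,a,_ in blobs(F,20)])
print(im[258,215],im[140,195],im[250,215],im[146,195],im[200,205],im[200,300],im[119,200])
b=cv2.resize(im[100:285,120:285,::-1],None,fx=3.2,fy=3.2,interpolation=2)
cv2.imwrite("pics/c2.png",b)
C2=cam("top")
print("gauge pix pred",topix(C2,[[.43,.24,.066]]))
```

```text
blue [ 14.23360656 138.87704918] 244 [[0.6024 0.2348]]
blue [467.75       259.11764706] 136 [[ 0.4602 -0.241 ]]
blue [351.11538462 371.5       ] 104 [[ 0.319  -0.1102]]
sides of waist at row 285 [(np.int64(436), np.int64(483)), (np.int64(435), np.int64(482)), (np.int64(435), np.int64(481)), (np.int64(434), np.int64(481))] head row 233 [458 459 460 461 462 463 464 465 466 467 468 469]
head top [[ 0.49055132 -0.23391756]]
waist [[0.4421, -0.2066], [0.4408, -0.2586]]
waist [[0.43, -0.2061], [0.4286, -0.2597]]
waist [[0.4214, -0.2055], [0.42, -0.2593]]
[([193.0, 119.0], np.int32(872)), ([197.0, 157.0], np.int32(1691)), ([213.0, 248.0], np.int32(2418)), ([135.0, 271.0], np.int32(902))]
[61 33 17] [62 37 24] [110  90  63] [58 32 17] [169 140  99] [147 113  76] [91 70 45]
gauge pix pred [[217.24878799 277.89716847]]
```

View pics/c2.png

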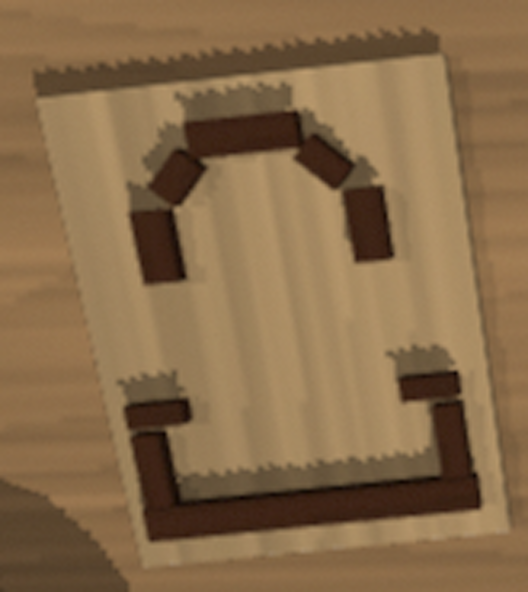

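```bash
cat >> h.py <<'E'
def jig(im,C,box):
    m=np.zeros(im.shape[:2],bool); m[box[1]:box[3],box[0]:box[2]]=1
    I=im.astype(int); m&=(I[...,0]<80)&(I[...,2]<35)&(I[...,0]-I[...,2]>25)
    m=np.any([b[2] for b in blobs(m,25)],axis=0)
    P=toplane(C,np.argwhere(m)[:,::-1],.016)*1000
    return m,P,cv2.minAreaRect(P.astype(np.float32))
E
python3 - <<'E'
from h import *
d=np.load("w1.npz"); C=(float(d["f"]),float(d["cx"]),float(d["cy"]),d["R"],d["t"])
m,P,r=jig(d["im"],C,(120,100,285,285)); print(r, -C[3].T@C[4])
for y in (5,):
  a=np.radians(5); Rz=np.array([[np.cos(a),-np.sin(a)],[np.sin(a),np.cos(a)]])
# foot bar line angle
foot=[b for b in blobs(m,25)]
for c,a,mm in foot:
    print(c.round(0),a,cv2.minAreaRect((toplane(C,np.argwhere(mm)[:,::-1],.016)*1000).astype(np.float32)))
C2=cam("top"); im2=imaging.snapshot("top"); m2,P2,r2=jig(im2,C2,(268,185,345,275)); print("top",r2)
E
```

```text
((531.0827026367188, 44.774627685546875), (139.14053344726562, 118.11532592773438), 4.5191850662231445) [ 0.59772399 -0.07838979  0.41642671]
[196. 147.] 720 ((588.0712890625, 48.509708404541016), (25.036664962768555, 66.7054443359375), 4.189465522766113)
[235. 169.] 260 ((565.5145874023438, 11.605965614318848), (23.0412540435791, 12.712835311889648), 4.501664161682129)
[168. 176.] 251 ((559.9993286132812, 82.58086395263672), (23.368125915527344, 11.997588157653809), 4.160375595092773)
[216. 249.] 1742 ((486.3935546875, 41.20146560668945), (49.55816650390625, 118.1061782836914), 4.400017738342285)Traceback (most recent call last):
  File "<stdin>", line 10, in <module>
  File "h.py", line 36, in jig
    P=toplane(C,np.argwhere(m)[:,::-1],.016)*1000
      ~~~~~~~^^^^^^^^^^^^^^^^^^^^^^^^^^^^^^^
  File "h.py", line 14, in toplane
    d=np.c_[(uv[:,0]-cx)/f,(uv[:,1]-cy)/f,np.ones(len(uv))]@R
             ~~^^^^^
IndexError: index 0 is out of bounds for axis 1 with size 0
```

The zoomed jig fences give a pocket centre of about (0.5296, 0.045), turned 4.4° (the fence outline measures 139 x 118 mm, which fits). The board's origin is about (0.4343, -0.233), yaw about -1°. Its waist measures 53 mm, also as it should.

```bash
python3 -c "
from h import *
plan([.4345,-.233,.07],-1.2,5)
plan([.4345,-.233,.009],-1.2,2,([.4345,-.233,.07],-1.2))"
```

```text
[-18.2, 31.6, 35.4] [-0.0, 0.0, -0.0]
[-18.2, 31.7, 35.4] [-0.0, 0.0, -0.0]
[-18.2, 31.6, 35.4] [-0.0, 0.0, -0.0]
[-18.2, 31.7, 35.4] [-0.0, 0.0, -0.0]
[-18.2, 31.6, 35.4] [-0.0, 0.0, -0.0]
end [ 0.4345 -0.233   0.07  ] [-1.8e+02  1.0e-01 -1.4e+00]
[0.0, -0.0, 30.5] [0.0, 0.0, 0.0]
[0.0, -0.0, 30.5] [0.0, 0.0, 0.0]
end [ 0.4345 -0.233   0.009 ] [180.    0.   -1.2]
```

Call:
send_rows(
  offset=[
    [-18,31.5,35],
    [-18,31.5,35],
    [-18,31.5,35],
    [-18,31.5,35],
    [-19,32,36],
  ],
  twist=[
    [0,0,0],
    [0,0,0],
    [0,0,0],
    [0,0,0],
    [0,0,0],
  ],
  gripper=[1,1,1,1,1],
)

```text
clock: 3.18
position: [0.435, -0.2335, 0.0709]
ee_rot: [180.0, -0.1, -1.4]
wrist_force: [0.2, 0.3, -0.7]
opening: 0.085
gripper_force: 0.0
```

Call:
send_rows(
  offset=[
    [0,0,0],
    [0,0,0],
  ],
  twist=[
    [0,0,0],
    [0,0,0],
  ],
  gripper=[1,1],
)

```text
clock: 3.42
position: [0.4361, -0.2332, 0.0721]
ee_rot: [180.0, -0.1, -1.5]
wrist_force: [0.6, 0.6, -0.6]
opening: 0.0854
gripper_force: 0.0
```

Run:
```python
from h import *
o=robot.get_obs(); C=cam("wrist"); im=imaging.snapshot("wrist"); cv2.imwrite("pics/w2.png",im[:,:,::-1])
H=hsv(im); h,s,v=[H[...,i] for i in range(3)]
print(o["position"],o["ee_rot"])
for c,a,_ in blobs((s>120)&(h>100)&(h<125)&(v>60)): print("blue",c,a,toplane(C,c,.018).round(4))
for c,a,_ in blobs((s>150)&((h<6)|(h>174))&(v>60)): print("red",c,a,toplane(C,c,.018).round(4))
```

```text
[ 0.43607439 -0.23317709  0.07211732] [ 1.79992781e+02 -7.09163242e-02 -1.46608050e+00]
blue [332.16015625 210.43164062] 512 [[ 0.4603 -0.2404]]
red [320.75675676 297.80540541] 740 [[ 0.4031 -0.2321]]
red [ 69.5  372.25] 16 [[ 0.3523 -0.0587]]
```

View pics/w2.png

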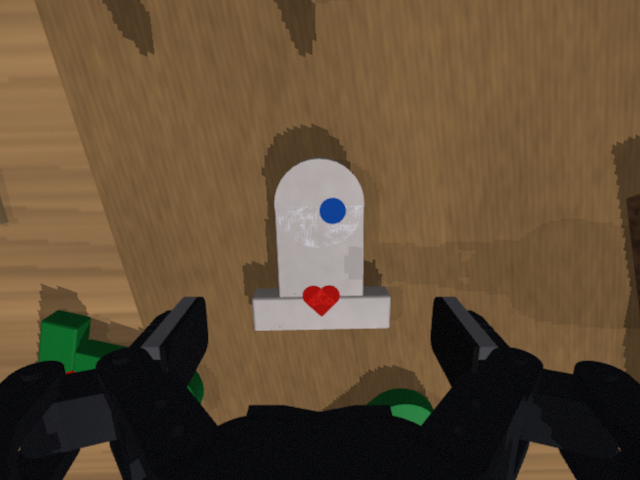

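The board is square under the gripper (dot at (332,210), heart at (321,298)). I'll go down and grip it.

Call:
send_rows(
  offset=[
    [-1.8,-0.5,25],
    [0,0,25],
    [0,0,13],
    [0,0,0],
    [0,0,0],
  ],
  twist=[
    [0,0,0],
    [0,0,0],
    [0,0,0],
    [0,0,0],
    [0,0,0],
  ],
  gripper=[1,1,1,1,0.2],
)

```text
clock: 4.1
position: [0.4347, -0.2337, 0.0095]
ee_rot: [179.9, -0.1, -1.5]
wrist_force: [-0.2, 0.4, -0.2]
opening: 0.07
gripper_force: 0.0
```

Call:
send_rows(
  offset=[
    [0,0,0],
    [0,0,0],
    [0,0,0],
    [0,0,0],
    [0,0,0],
  ],
  twist=[
    [0,0,0],
    [0,0,0],
    [0,0,0],
    [0,0,0],
    [0,0,0],
  ],
  gripper=[0,-0.5,-1,-1,-1],
)

```text
clock: 4.72
position: [0.4334, -0.2333, 0.0084]
ee_rot: [-180.0, 0.0, -1.5]
wrist_force: [-0.2, 1.0, -0.5]
opening: 0.0002
gripper_force: 0.0
```

Run:
```python
from h import *
o=robot.get_obs(); print(o["position"],o["opening"])
im=imaging.snapshot("wrist"); b=imaging.snapshot("side")
a=cv2.resize(im[:,:,::-1],(400,300)); b=cv2.resize(b[140:260,300:460,::-1],(400,300),interpolation=2)
cv2.imwrite("pics/w3.png",np.hstack([a,b]))
```

```text
[ 0.43336088 -0.23333835  0.00835843] 0.0001876564247700533
```

View pics/w3.png

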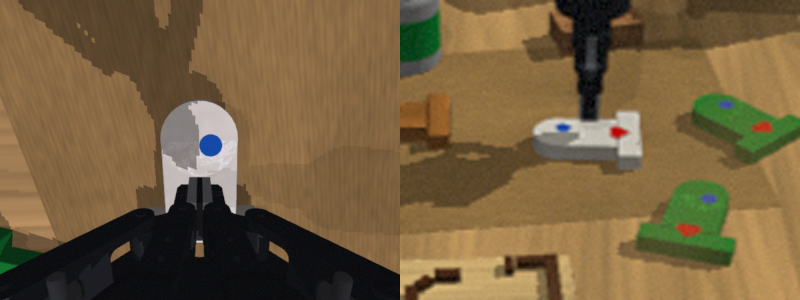

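Run:
```python
from h import *
C=cam("side"); W=cam("wrist")
for z in (0,.01,.018,.03,.04): print(z,topix(C,[.4334,-.233,z]).round(1),topix(W,[[.4444,-.233,z],[.4334,-.233,z]]).round(1).tolist())
o=robot.get_obs(); print(o["wrist_force"],o["tau"].round(1),o["joints"].round(2))
```

```text
0 [[374.6 197.6]] [[320.7, 254.3], [321.2, 275.1]]
0.01 [[374.7 194.3]] [[320.8, 260.8], [321.3, 282.5]]
0.018 [[374.8 191.7]] [[320.8, 266.5], [321.4, 289.1]]
0.03 [[374.9 187.8]] [[321.0, 276.0], [321.6, 300.1]]
0.04 [[375.  184.4]] [[321.1, 285.1], [321.8, 310.6]]
[0.17574759 0.75916573 0.29994154] [ -0.  -34.5 -18.9  -0.    0.    0. ] [-33.37  20.03 117.94   0.    42.03  58.15]
```

The side view (crop 590,118 → full 376,187) and the wrist view both show the shut fingertips at z ≈ 0.03, above the board. So the real tips are about 30 mm farther back than stated. The camera heights check out, and the board hasn't moved. I'll reopen and go lower in steps, watching the force.

Call:
send_rows(
  offset=[
    [0,0,0],
    [0,0,0],
    [0,0,0],
    [0,0,0],
    [0,0,0],
  ],
  twist=[
    [0,0,0],
    [0,0,0],
    [0,0,0],
    [0,0,0],
    [0,0,0],
  ],
  gripper=[1,1,1,1,1],
)

```text
clock: 5.45
position: [0.4335, -0.2333, 0.0084]
ee_rot: [180.0, 0.0, -1.5]
wrist_force: [-0.6, -0.8, -0.1]
opening: 0.0851
gripper_force: 0.0
```

Call:
send_rows(
  offset=[
    [0,0,5],
    [0,0,5],
    [0,0,0],
  ],
  twist=[
    [0,0,0],
    [0,0,0],
    [0,0,0],
  ],
  gripper=[1,1,1],
)

```text
clock: 5.82
position: [0.4328, -0.2329, -0.0023]
ee_rot: [-180.0, 0.1, -1.5]
wrist_force: [0.4, -1.0, -0.1]
opening: 0.0854
gripper_force: 0.0
```

Run:
```python
from h import *
o=robot.get_obs(); print(o["position"],o["opening"],o["wrist_force"])
im=imaging.snapshot("wrist"); b=imaging.snapshot("side")
a=cv2.resize(im[:,:,::-1],(400,300)); b=cv2.resize(b[140:230,320:440,::-1],(400,300),interpolation=2)
cv2.imwrite("pics/w4.png",np.hstack([a,b]))
C=cam("side"); W=cam("wrist")
for z in (0,.01,.02,.03): print(z,topix(C,[[.4334,-.19,z],[.4334,-.276,z]]).round(1).tolist(),topix(W,[[.4444,-.19,z],[.4444,-.276,z]]).round(1).tolist())
```

```text
[ 0.43280003 -0.2329278  -0.00233653] 0.08539908496150866 [ 0.39179769 -0.97432071 -0.09766136]
0 [[374.8, 206.4], [374.4, 189.2]] [[229.9, 262.9], [412.3, 258.4]]
0.01 [[374.9, 203.1], [374.5, 185.9]] [[224.8, 270.2], [417.7, 265.5]]
0.02 [[375.0, 199.8], [374.6, 182.7]] [[219.0, 278.4], [423.7, 273.4]]
0.03 [[375.2, 196.5], [374.7, 179.4]] [[212.5, 287.7], [430.6, 282.4]]
```

View pics/w4.png

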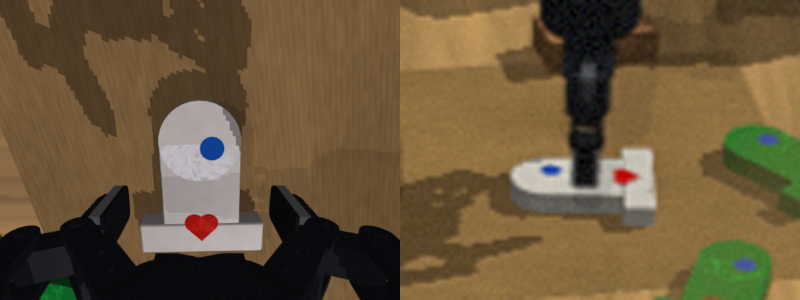

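The tips are still 30 mm up (near finger end at side pixel (375,196)). I'll go 18 mm lower and grip.

Call:
send_rows(
  offset=[
    [1,0,6],
    [0,0,6],
    [0,0,6],
    [0,0,0],
    [0,0,0],
  ],
  twist=[
    [0,0,0],
    [0,0,0],
    [0,0,0],
    [0,0,0],
    [0,0,0],
  ],
  gripper=[1,1,1,1,0.5],
)

```text
clock: 6.55
position: [0.4345, -0.2334, -0.0197]
ee_rot: [-180.0, 0.0, -1.5]
wrist_force: [-0.2, 0.1, -0.3]
opening: 0.0694
gripper_force: 0.0
```

Call:
send_rows(
  offset=[
    [0,0,0],
    [0,0,0],
    [0,0,0],
    [0,0,0],
    [0,0,0],
  ],
  twist=[
    [0,0,0],
    [0,0,0],
    [0,0,0],
    [0,0,0],
    [0,0,0],
  ],
  gripper=[0.3,0,-0.4,-1,-1],
)

```text
clock: 7.18
position: [0.4349, -0.2337, -0.0188]
ee_rot: [180.0, -0.0, -1.5]
wrist_force: [-1.3, -0.1, 7.1]
opening: 0.052
gripper_force: 63.0
```

Gripped at 52 mm with 63 N. I'll lift and carry it to just short of the jig for a joint look at the board in hand and the pocket.

```bash
python3 -c "
from h import *
plan([.415,.042,.075],4.4,6,([.4349,-.2337,.0412],-1.5))"
```

```text
[-4.5, -45.8, -5.6] [0.0, 0.0, -1.0]
[-3.7, -45.9, -5.6] [0.0, 0.0, -1.0]
[-2.9, -46.0, -5.7] [0.0, 0.0, -1.0]
[-2.1, -46.0, -5.6] [0.0, 0.0, -1.0]
[-1.3, -46.1, -5.7] [0.0, 0.0, -1.0]
[-0.6, -46.1, -5.6] [0.0, 0.0, -1.0]
end [0.415 0.042 0.075] [180.    0.    4.5]
```

Call:
send_rows(
  offset=[
    [0,0,-10],
    [0,0,-25],
    [0,0,-25],
  ],
  twist=[
    [0,0,0],
    [0,0,0],
    [0,0,0],
  ],
  gripper=[-1,-1,-1],
)

```text
clock: 7.55
position: [0.4341, -0.2331, 0.041]
ee_rot: [-180.0, 0.0, -1.5]
wrist_force: [0.8, 0.9, -0.7]
opening: 0.0518
gripper_force: 62.8
```

Call:
send_rows(
  offset=[
    [-4.5,-46,-5.6],
    [-4,-46,-5.6],
    [-3,-46,-5.6],
    [-2,-46,-5.6],
    [-1,-46,-5.6],
  ],
  twist=[
    [0,0,-1],
    [0,0,-1],
    [0,0,-1],
    [0,0,-1],
    [0,0,-1],
  ],
  gripper=[-1,-1,-1,-1,-1],
)

```text
clock: 8.18
position: [0.4178, -0.002, 0.069]
ee_rot: [180.0, -0.1, 3.5]
wrist_force: [0.9, 0.3, -1.0]
opening: 0.052
gripper_force: 62.8
```

Call:
send_rows(
  offset=[
    [-1,-46,-5.6],
    [0,0,0],
    [0,0,0],
  ],
  twist=[
    [0,0,-1],
    [0,0,0],
    [0,0,0],
  ],
  gripper=[-1,-1,-1],
)

```text
clock: 8.55
position: [0.4142, 0.0423, 0.0742]
ee_rot: [180.0, -0.0, 4.5]
wrist_force: [0.4, 0.5, -1.5]
opening: 0.0521
gripper_force: 62.9
```

```bash
cat >> h.py <<'E'
def look(fn,scale=1):
    o=robot.get_obs(); C=cam("wrist"); im=imaging.snapshot("wrist"); cv2.imwrite(fn,im[:,:,::-1])
    print(o["position"].round(4),o["ee_rot"].round(2)); return o,C,im
E
python3 - <<'E'
from h import *
o,C,im=look("pics/w5.png"); np.savez("w5.npz",im=im,f=C[0],cx=C[1],cy=C[2],R=C[3],t=C[4])
print("cam",-C[3].T@C[4])
m,P,r=jig(im,C,(60,0,600,400)); print(r)
for c,a,mm in blobs(m,25): print(c.round(0),a,cv2.minAreaRect((toplane(C,np.argwhere(mm)[:,::-1],.016)*1000).astype(np.float32)))
H=hsv(im); h,s,v=[H[...,i] for i in range(3)]; zt=o["position"][2]+.0188+.018
for c,a,_ in blobs((s>120)&(h>100)&(h<125)&(v>60)): print("blue",c,a,toplane(C,c,zt).round(4))
for c,a,_ in blobs((s>150)&((h<6)|(h>174))&(v>60)): print("red",c,a,toplane(C,c,zt).round(4))
E
```

```text
[0.4142 0.0423 0.0742] [ 1.7997e+02 -2.0000e-02  4.5400e+00]
cam [0.48171896 0.04917237 0.24387243]
((470.6908264160156, -24.24951171875), (269.5081787109375, 128.6240234375), 64.90161895751953)
[268.   1.] 78 ((548.82275390625, 82.06673431396484), (1.8979347944259644, 11.321761131286621), 4.559351921081543)
[399.   4.] 194 ((553.4699096679688, 11.791446685791016), (3.806183338165283, 12.298986434936523), 4.558936595916748)
[248.  93.] 479 ((501.940673828125, 90.59512329101562), (8.003653526306152, 19.683359146118164), 4.55136251449585)
[416.  93.] 533 ((509.48712158203125, -4.192801475524902), (8.005660057067871, 19.78219985961914), 4.552462100982666)
[334. 152.] 5071 ((480.62353515625, 41.26892852783203), (37.990875244140625, 117.92137908935547), 4.5449910163879395)
[530. 326.] 181 ((369.522216796875, -103.11754608154297), (24.12289810180664, 11.176358222961426), 22.278270721435547)
[547. 326.] 25 ((370.4490661621094, -114.21414947509766), (7.777801036834717, 3.390836000442505), 41.96683883666992)
[545. 336.] 42 ((363.18133544921875, -113.53052520751953), (8.332490921020508, 5.668975353240967), 4.528482437133789)
[551. 338.] 36 ((362.7672119140625, -118.11396789550781), (11.419519424438477, 2.9469501972198486), 5.436230182647705)
blue [339.49410029 253.70648968] 1356 [[0.4404 0.0381]]
red [467.11538462 347.34615385] 26 [[ 0.4054 -0.0163]]
red [320.46123147 386.9327252 ] 1754 [[0.3825 0.0406]]
```

View pics/w5.png

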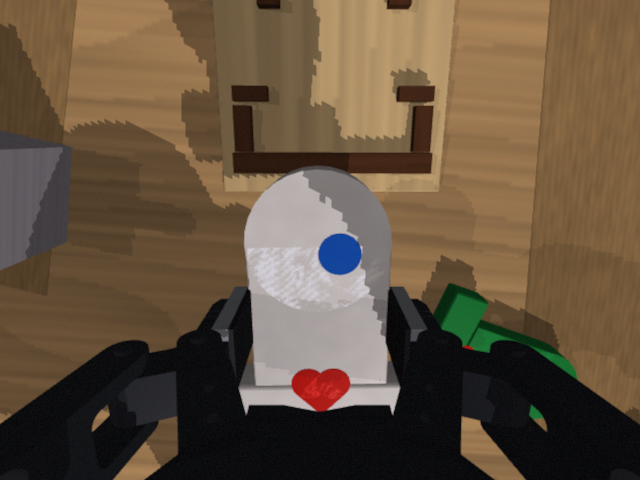

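Run:
```python
from h import *
o=robot.get_obs(); print(o["position"],o["ee_rot"]); R=Rn.from_euler("xyz",o["ee_rot"],degrees=True).as_matrix(); print(R.round(3))
c=imaging.get_calibration("wrist"); print(c["hand_eye"].round(4))
f,cx,cy,Rc,t=cam("wrist"); print(-Rc.T@t, o["position"]+R@c["hand_eye"][:3,3])
```

```text
[0.41420517 0.04186581 0.07402315] [ 1.79978379e+02 -5.05210999e-03  4.46563338e+00]
[[ 0.997  0.078  0.   ]
 [ 0.078 -0.997 -0.   ]
 [ 0.     0.    -1.   ]]
[[ 2.000e-04 -9.643e-01 -2.648e-01  6.790e-02]
 [ 1.000e+00  1.000e-04  2.000e-04 -1.400e-03]
 [-2.000e-04 -2.648e-01  9.643e-01 -1.697e-01]
 [ 0.000e+00  0.000e+00  0.000e+00  1.000e+00]]
[0.48177582 0.04861588 0.24372121] [0.48177582 0.04861588 0.24372121]
```

The board is held square (dot at (339,254)), and the jig's foot fences are at rows 86–173. From this one picture the board needs a shift of 115.2/7.9 mm along tool x/y.

Call:
send_rows(
  offset=[
    [28.8,2,5],
    [28.8,2,5],
    [28.8,2,5],
    [28.8,1.9,5],
    [0,0,25],
  ],
  twist=[
    [0,0,0],
    [0,0,0],
    [0,0,0],
    [0,0,0],
    [0,0,0],
  ],
  gripper=[-1,-1,-1,-1,-1],
)

```text
clock: 9.22
position: [0.5351, 0.0416, 0.0304]
ee_rot: [180.0, -0.4, 4.3]
wrist_force: [-0.8, -0.2, -0.8]
opening: 0.0522
gripper_force: 62.9
```

Call:
send_rows(
  offset=[
    [0,0,25],
    [0,0,0],
    [0,0,0],
  ],
  twist=[
    [0,0,0],
    [0,0,0],
    [0,0,0],
  ],
  gripper=[-1,-1,-1],
)

```text
clock: 9.6
position: [0.5302, 0.0427, 0.0044]
ee_rot: [180.0, -0.0, 4.4]
wrist_force: [0.3, 0.1, -0.8]
opening: 0.0519
gripper_force: 62.9
```

Run:
```python
from h import *
print(np.array([imaging.get_calibration("wrist")["hand_eye"][:3,3] for _ in range(4)]).round(4))
o,C,im=look("pics/w6.png"); np.savez("w6.npz",im=im,f=C[0],cx=C[1],cy=C[2],R=C[3],t=C[4])
print("cam",-C[3].T@C[4])
m,P,r=jig(im,C,(60,0,600,400))
for c,a,mm in blobs(m,60): print(c.round(0),a,cv2.minAreaRect((toplane(C,np.argwhere(mm)[:,::-1],.016)*1000).astype(np.float32)))
H=hsv(im); h,s,v=[H[...,i] for i in range(3)]; zt=o["position"][2]+.0188+.018
for c,a,_ in blobs((s>120)&(h>100)&(h<125)&(v>60)): print("blue",c,a,toplane(C,c,zt).round(4))
```

```text
[[ 0.0679 -0.0014 -0.1697]
 [ 0.0679 -0.0014 -0.1697]
 [ 0.0679 -0.0014 -0.1697]
 [ 0.0679 -0.0014 -0.1697]]
[0.5302 0.0427 0.0044] [ 1.7999e+02 -3.0000e-02  4.4000e+00]
cam [0.59767184 0.04929761 0.17410359]
[315. 144.] 1644 ((594.4996948242188, 50.015262603759766), (11.888179779052734, 36.646671295166016), 4.4094719886779785)
[255. 172.] 446 ((581.6165771484375, 73.75753021240234), (9.828536033630371, 16.084177017211914), 49.09516525268555)
[377. 169.] 627 ((585.5083618164062, 24.70543670654297), (15.904854774475098, 9.982892990112305), 50.53045654296875)
[231. 213.] 546 ((562.1624145507812, 83.65541076660156), (19.25989532470703, 11.410853385925293), 4.409684658050537)
[401. 219.] 1283 ((565.1921997070312, 11.961057662963867), (23.38971710205078, 11.770088195800781), 4.409103870391846)
[234. 244.] 106 ((550.2246704101562, 83.56822967529297), (5.461183071136475, 9.497481346130371), 4.40562629699707)
blue [339.44035346 253.69293078] 1358 [[0.5563 0.0384]]
```

View pics/w6.png

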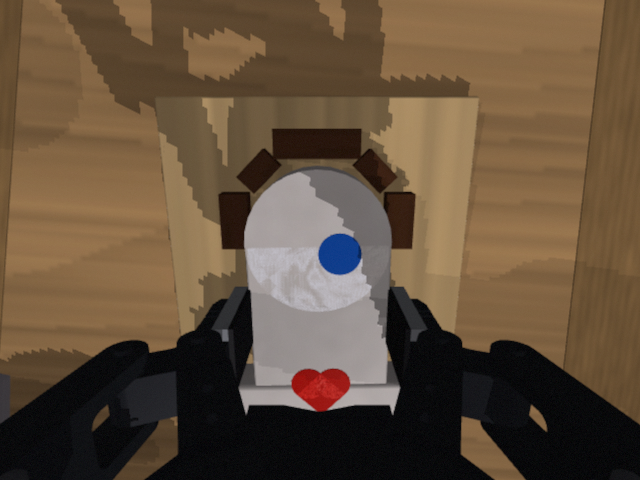

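Board and pocket centres agree within 0.5 mm (dot (339,254), head fence (315,144)). Lowering it in.

Call:
send_rows(
  offset=[
    [0,-0.6,4],
    [0,0,4],
    [0,0,3],
    [0,0,2],
    [0,0,0],
  ],
  twist=[
    [0,0,0],
    [0,0,0],
    [0,0,0],
    [0,0,0],
    [0,0,0],
  ],
  gripper=[-1,-1,-1,-1,-1],
)

```text
clock: 10.28
position: [0.5294, 0.0443, -0.0093]
ee_rot: [-180.0, 0.0, 4.5]
wrist_force: [0.5, 0.4, -0.4]
opening: 0.0518
gripper_force: 62.9
```

Call:
send_rows(
  offset=[
    [0,0,1.3],
    [0,0,0],
  ],
  twist=[
    [0,0,0],
    [0,0,0],
  ],
  gripper=[-1,-1],
)

```text
clock: 10.52
position: [0.5296, 0.0442, -0.0104]
ee_rot: [180.0, 0.0, 4.5]
wrist_force: [0.9, -0.8, -0.9]
opening: 0.052
gripper_force: 62.9
```

Call:
send_rows(
  offset=[
    [0,0,0.5],
    [0,0,0],
    [0,0,0],
    [0,0,0],
    [0,0,0],
  ],
  twist=[
    [0,0,0],
    [0,0,0],
    [0,0,0],
    [0,0,0],
    [0,0,0],
  ],
  gripper=[-1,0.5,0.8,0.9,0.9],
)

```text
clock: 11.15
position: [0.5297, 0.0442, -0.0108]
ee_rot: [180.0, -0.0, 4.5]
wrist_force: [-0.3, 0.1, 0.5]
opening: 0.0811
gripper_force: 0.0
```

Call:
send_rows(
  offset=[
    [0,0,0],
    [0,0,-10],
    [0,0,-20],
    [-10,0,-50],
    [-10,0,-50],
  ],
  twist=[
    [0,0,0],
    [0,0,0],
    [0,0,0],
    [0,0,0],
    [0,0,0],
  ],
  gripper=[1,1,1,1,1],
)

```text
clock: 11.78
position: [0.5092, 0.0426, 0.1207]
ee_rot: [-180.0, 0.0, 4.5]
wrist_force: [0.2, 0.3, 0.8]
opening: 0.0858
gripper_force: 0.0
```

Call:
send_rows(
  offset=[
    [-10,-15,-50],
    [0,0,0],
    [0,0,0],
  ],
  twist=[
    [0,0,0],
    [0,0,0],
    [0,0,0],
  ],
  gripper=[1,1,1],
)

```text
clock: 12.15
position: [0.4983, 0.0568, 0.1695]
ee_rot: [180.0, -0.0, 4.5]
wrist_force: [-0.8, 1.1, 1.3]
opening: 0.0854
gripper_force: 0.0
```

Run:
```python
from h import *
o,C,im=look("pics/w7.png"); np.savez("w7.npz",im=im,f=C[0],cx=C[1],cy=C[2],R=C[3],t=C[4])
print("cam",-C[3].T@C[4])
m,P,r=jig(im,C,(60,0,600,400))
for c,a,mm in blobs(m,40): print(c.round(0),a,cv2.minAreaRect((toplane(C,np.argwhere(mm)[:,::-1],.016)*1000).astype(np.float32)))
H=hsv(im); h,s,v=[H[...,i] for i in range(3)]
for c,a,_ in blobs((s>120)&(h>100)&(h<125)&(v>60)): print("blue",c,a,toplane(C,c,.026).round(4))
for c,a,_ in blobs((s>150)&((h<6)|(h>174))&(v>60)): print("red",c,a,toplane(C,c,.026).round(4))
for c,a,_ in blobs((h>22)&(h<33)&(s>180)&(v>120)): print("yellow",c,a,toplane(C,c,.066).round(4))
```

```text
[0.4983 0.0568 0.1695] [ 1.7999e+02 -3.0000e-02  4.5000e+00]
cam [0.56583372 0.06353828 0.33918168]
[122.  14.] 53 ((644.4945068359375, 220.7025909423828), (10.014650344848633, 4.367217063903809), 48.996280670166016)
[339. 107.] 1063 ((587.9677124023438, 49.466461181640625), (25.514442443847656, 65.66561889648438), 4.5149312019348145)
[295. 142.] 394 ((559.5994873046875, 82.95133972167969), (22.74957275390625, 11.669772148132324), 3.8306939601898193)
[380. 142.] 417 ((565.1494750976562, 12.598258018493652), (22.619487762451172, 12.432487487792969), 4.513152122497559)
[281. 209.] 165 ((502.6999206542969, 89.96278381347656), (7.9763102531433105, 19.424768447875977), 4.509902477264404)
[391. 209.] 218 ((509.199462890625, -3.7971277236938477), (9.763915061950684, 20.452232360839844), 4.510488033294678)
[336. 245.] 2187 ((481.32415771484375, 41.174991607666016), (38.737640380859375, 117.43595886230469), 4.507065296173096)
blue [12.53253012  6.63373494] 415 [[0.6402 0.2967]]
blue [86.7711951  51.48314607] 3916 [[0.614  0.2445]]
blue [346.66901408 150.82394366] 284 [[0.5563 0.04  ]]
red [337.46082949 219.74423963] 434 [[0.4986 0.0422]]
red [423.4519573 379.7366548] 281 [[ 0.3479 -0.0549]]
yellow [ 93.77882353 291.65411765] 425 [[0.4347 0.2304]]
yellow [ 62.28125 282.34375] 32 [[0.4406 0.2543]]
yellow [ 20.64705882 346.        ] 51 [[0.3815 0.2939]]
```

View pics/w7.png

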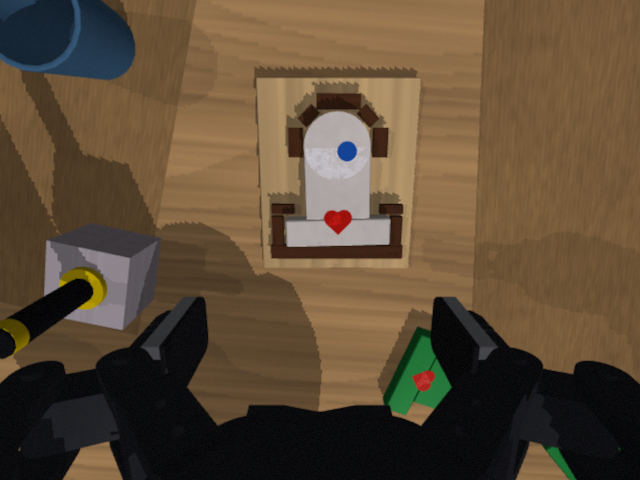

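The board lies flat inside all the fences (dot (347,151), heart (337,220)). Its origin is within 1.1 mm of the pocket centre measured in the same image. The gauge collar is at (94,292). I've used up the picture views, so from here I work by numbers only.

```bash
cat >> h.py <<'E'
def collar(im,C,z=.066,amin=40):
    H=hsv(im); h,s,v=[H[...,i] for i in range(3)]
    for c,a,m in blobs((h>20)&(h<34)&(s>170)&(v>90),amin):
        P=(toplane(C,np.argwhere(m)[:,::-1],z)*1000).astype(np.float32)
        print(c.round(0),a,"circle",np.round(cv2.minEnclosingCircle(P)[0],1),round(cv2.minEnclosingCircle(P)[1],1))
E
python3 - <<'E'
from h import *
d=np.load("w7.npz"); C=(float(d["f"]),float(d["cx"]),float(d["cy"]),d["R"],d["t"])
collar(d["im"],C)
print("top"); im=imaging.snapshot("top"); 
I=np.zeros_like(im); I[250:300,190:245]=im[250:300,190:245]; collar(I,cam("top"),amin=8)
print("side"); im=imaging.snapshot("side"); I=np.zeros_like(im); I[255:320,350:410]=im[255:320,350:410]; collar(I,cam("side"),amin=8)
plan([.41,.235,.235],4.5,4)
E
```

```text
[ 87. 286.] 743 circle [437.  238.5] 18.1
[ 21. 342.] 187 circle [384.2 294.5] 13.0
top
[219. 274.] 102 circle [437.6 238.2] 16.5
side
[380. 274.] 41 circle [431.3 155.7] 12.4
[378. 304.] 109 circle [435.6 243.8] 17.2
[-18.3, -46.2, -16.8] [-0.0, 0.0, -0.0]
[-18.3, -46.2, -16.8] [-0.0, 0.0, -0.0]
[-18.3, -46.2, -16.8] [-0.0, 0.0, -0.0]
[-18.4, -46.1, -16.9] [-0.0, 0.0, -0.0]
end [0.41  0.235 0.235] [-180.     0.2    4.5]
```

Call:
send_rows(
  offset=[
    [-11.7,-46.5,-8],
    [-11.7,-46.5,-8],
    [-11.7,-46.5,-8],
    [-11.7,-46.5,-8],
    [0,0,0],
  ],
  twist=[
    [0,0,0],
    [0,0,0],
    [0,0,0],
    [0,0,0],
    [0,0,0],
  ],
  gripper=[1,1,1,1,1],
)

```text
clock: 12.92
position: [0.4362, 0.2408, 0.2003]
ee_rot: [-180.0, 0.1, 4.7]
wrist_force: [-0.2, -0.0, -0.2]
opening: 0.0852
gripper_force: 0.0
```

Call:
send_rows(
  offset=[
    [0,0,0],
    [0,0,0],
  ],
  twist=[
    [0,0,0],
    [0,0,0],
  ],
  gripper=[1,1],
)

```text
clock: 13.18
position: [0.4372, 0.2372, 0.2002]
ee_rot: [179.9, 0.1, 4.4]
wrist_force: [0.4, 0.3, -0.5]
opening: 0.0855
gripper_force: 0.0
```

Run:
```python
from h import *
o,C,im=look("pics/w8.png"); collar(im,C); print("cap plane"); collar(im,C,.146)
print(topix(C,[[.437,.2385,.066],[.437,.2385,.146]]))
```

```text
[0.4372 0.2372 0.2002] [1.7994e+02 1.0000e-01 4.4000e+00]
[317. 215.] 611 circle [436.9 239.9] 17.0
[324. 236.] 48 circle [422.6 233.9] 8.0
cap plane
[317. 215.] 611 circle [454.9 241. ] 12.5
[324. 236.] 48 circle [444.3 236.6] 5.9
[[318.85171217 220.86699724]
 [318.97906858 249.06955381]]
```

The collar fits a 17.0 mm circle at (0.4369, 0.2399), right under the tool. Descending and gripping.

Call:
send_rows(
  offset=[
    [0,-1.5,30],
    [0,0,30],
    [0,0,30],
    [0,0,24],
    [0,0,10],
  ],
  twist=[
    [0,0,0],
    [0,0,0],
    [0,0,0],
    [0,0,0],
    [0,0,0],
  ],
  gripper=[1,1,1,1,1],
)

```text
clock: 13.85
position: [0.4363, 0.2385, 0.0755]
ee_rot: [179.9, 0.2, 4.4]
wrist_force: [0.6, 0.1, -0.4]
opening: 0.0853
gripper_force: 0.0
```

Call:
send_rows(
  offset=[
    [0,0,0],
    [0,0,0],
    [0,0,0],
    [0,0,0],
    [0,0,0],
  ],
  twist=[
    [0,0,0],
    [0,0,0],
    [0,0,0],
    [0,0,0],
    [0,0,0],
  ],
  gripper=[1,0.5,0,-0.3,-0.5],
)

```text
clock: 14.48
position: [0.4374, 0.2401, 0.0776]
ee_rot: [180.0, -0.0, 4.5]
wrist_force: [0.3, -1.1, 0.2]
opening: 0.0215
gripper_force: 0.4
```

Call:
send_rows(
  offset=[
    [0,0,0],
    [0,0,0],
    [0,0,0],
    [0,0,0],
  ],
  twist=[
    [0,0,0],
    [0,0,0],
    [0,0,0],
    [0,0,0],
  ],
  gripper=[-0.7,-1,-1,-1],
)

```text
clock: 14.98
position: [0.4375, 0.2402, 0.0775]
ee_rot: [-180.0, -0.0, 4.5]
wrist_force: [0.3, -1.2, 4.4]
opening: 0.0188
gripper_force: 58.4
```

Run:
```python
from h import *
o,C,im=look("pics/w9.png"); print(o["opening"],o["gripper_force"],o["wrist_force"],o["moment"]); collar(im,C)
```

```text
[0.4375 0.2402 0.0775] [-1.7999e+02 -3.0000e-02  4.4900e+00]
0.018769530464100032 58.42353165149689 [ 0.27099772 -1.17041619  4.42321122] [-0.10979432  0.14401666  0.00992606]
[319. 262.] 1524 circle [436.9 241.3] 17.3
[319. 337.] 965 circle [390.4 239.4] 19.5
```

Call:
send_rows(
  offset=[
    [0,0,-10],
    [0,0,-20],
    [0,0,-25],
    [0,0,-25],
    [0,0,-10],
  ],
  twist=[
    [0,0,0],
    [0,0,0],
    [0,0,0],
    [0,0,0],
    [0,0,0],
  ],
  gripper=[-1,-1,-1,-1,-1],
)

```text
clock: 15.65
position: [0.4379, 0.2405, 0.1685]
ee_rot: [-179.9, -0.1, 4.5]
wrist_force: [0.4, -0.4, -2.1]
opening: 0.0189
gripper_force: 58.6
```

Call:
send_rows(
  offset=[
    [0,0,0],
    [0,0,0],
  ],
  twist=[
    [0,0,0],
    [0,0,0],
  ],
  gripper=[-1,-1],
)

```text
clock: 15.9
position: [0.4362, 0.2396, 0.166]
ee_rot: [180.0, 0.1, 4.5]
wrist_force: [0.0, -0.3, -1.2]
opening: 0.019
gripper_force: 58.6
```

Run:
```python
from h import *
o,C,im=look("pics/w10.png"); print(o["opening"],o["gripper_force"],o["wrist_force"],o["moment"])
z=o["position"][2]-.0575; collar(im,C,z+.046)
# tilt check from side view: yellow collar and cap, black grip axis
S=cam("side"); im=imaging.snapshot("side"); p=o["position"]
print("side pred collar/cap",topix(S,[[p[0],p[1],z+.046],[p[0],p[1],z+.126],[p[0],p[1],z-.014]]).round(1).tolist())
H=hsv(im); h,s,v=[H[...,i] for i in range(3)]
for c,a,m in blobs((h>20)&(h<34)&(s>170)&(v>90),15):
    if 300<c[0]<450 and 180<c[1]<330: print(c.round(1),a)
plan([.530,.0435,.165],4.5,5)
```

```text
[0.4362 0.2396 0.166 ] [1.7996e+02 1.3000e-01 4.4900e+00]
0.01899805260304391 58.56911659240723 [ 0.02359092 -0.2913206  -1.23935055] [ 0.00460617 -0.00875441 -0.01860654]
[319. 262.] 1535 circle [435.6 240.5] 17.5
[318. 337.] 954 circle [389.4 239.2] 19.4
side pred collar/cap [[379.0, 263.8], [380.5, 226.9], [377.9, 289.3]]
[380.4 267.1] 125
[15.6, 40.6, 0.2] [0.0, 0.0, -0.0]
[15.6, 40.6, 0.2] [0.0, 0.0, -0.0]
[15.6, 40.6, 0.1] [0.0, 0.0, -0.0]
[15.7, 40.5, 0.2] [0.0, 0.0, -0.0]
[15.6, 40.6, 0.1] [0.0, 0.0, -0.0]
end [0.53   0.0435 0.165 ] [1.8e+02 1.0e-01 4.5e+00]
```

Call:
send_rows(
  offset=[
    [21,42,0],
    [21,42,0],
    [21,42,0],
    [21,42,0],
    [20.7,41.3,0],
  ],
  twist=[
    [0,0,0],
    [0,0,0],
    [0,0,0],
    [0,0,0],
    [0,0,0],
  ],
  gripper=[-1,-1,-1,-1,-1],
)

```text
clock: 16.62
position: [0.5581, 0.0382, 0.1661]
ee_rot: [-180.0, 0.1, 4.5]
wrist_force: [0.7, 0.9, -1.1]
opening: 0.0187
gripper_force: 58.8
```

Call:
send_rows(
  offset=[
    [0,0,20],
    [0,0,20],
    [0,0,14],
    [0,0,0],
    [0,0,0],
  ],
  twist=[
    [0,0,0],
    [0,0,0],
    [0,0,0],
    [0,0,0],
    [0,0,0],
  ],
  gripper=[-1,-1,-1,-1,-1],
)

```text
clock: 17.25
position: [0.5585, 0.0398, 0.1136]
ee_rot: [180.0, -0.0, 4.5]
wrist_force: [-0.4, -0.5, -0.7]
opening: 0.0186
gripper_force: 58.9
```

Run:
```python
from h import *
o,C,im=look("pics/w11.png"); print(o["wrist_force"])
z=o["position"][2]-.0575; collar(im,C,z+.046)
def blue(im,C,zz,amin):
    H=hsv(im); h,s,v=[H[...,i] for i in range(3)]
    for c,a,m in blobs((s>100)&(h>100)&(h<125)&(v>50),amin):
        P=(toplane(C,np.argwhere(m)[:,::-1],zz)*1000).astype(np.float32)
        q=cv2.minEnclosingCircle(P)
        if abs(q[0][0]-556)<60 and abs(q[0][1]-40)<60: print("blue",c.round(1),a,q)
blue(im,C,.026,20)
S=cam("side"); im=imaging.snapshot("side"); p=o["position"]; cv2.imwrite("pics/s11.png",im[:,:,::-1])
print("side pred collar,tip,dot",topix(S,[[p[0],p[1],z+.043],[p[0],p[1],z-.014],[.5563,.04,.026]]).round(1).tolist())
blue(im,S,.026,3)
H=hsv(im); h,s,v=[H[...,i] for i in range(3)]
for c,a,m in blobs((h>17)&(h<34)&(s>140)&(v>90),5):
    if 300<c[0]<360 and 200<c[1]<280: print("yel/brass",c.round(1),a)
```

```text
[0.5585 0.0398 0.1136] [ 1.80e+02 -5.00e-02  4.51e+00]
[-0.39036811 -0.51676359 -0.7399554 ]
[320. 263.] 1423 circle [557.8  40.4] 17.2
[342. 343.] 126 circle [518.   24.6] 8.5
[290. 356.] 61 circle [508.4  52.1] 8.8
blue [319.8 232.4] 103 ((557.9886474609375, 40.37436294555664), 7.135279178619385)
side pred collar,tip,dot [[319.0, 224.8], [319.8, 246.1], [320.9, 252.0]]
blue [321.5 252.5] 20 ((554.965087890625, 41.72151184082031), 6.4987711906433105)
yel/brass [304. 202.] 6
yel/brass [344.7 205. ] 18
yel/brass [350.4 201.1] 8
yel/brass [335.6 202.8] 5
yel/brass [301.4 206.2] 5
yel/brass [336.  207.3] 9
yel/brass [338.8 206. ] 5
yel/brass [310.  208.4] 5
yel/brass [300.8 210.6] 8
yel/brass [320.1 225.2] 145
yel/brass [329.4 210.7] 7
yel/brass [343.4 214.2] 17
yel/brass [306.8 214.2] 6
yel/brass [329.3 215.2] 13
yel/brass [339.4 212.6] 5
yel/brass [357.8 213.6] 5
yel/brass [303.6 219. ] 8
yel/brass [333.8 216.4] 5
yel/brass [337.4 217.6] 5
yel/brass [347.2 218.8] 6
yel/brass [354.4 218.4] 7
yel/brass [303.2 226. ] 33
yel/brass [331.2 219.6] 5
yel/brass [337.2 222.2] 6
yel/brass [343.2 222.4] 5
yel/brass [347.7 225.9] 9
yel/brass [355.2 224.8] 5
yel/brass [333.  227.6] 5
yel/brass [337.4 228.6] 5
```

The gauge axis (wrist (320,263)) and the dot (wrist (320,232), side (321,252)) agree within 2 mm. Lowering gently.

Call:
send_rows(
  offset=[
    [-1.2,0,6],
    [0,0,4],
    [0,0,3],
    [0,0,0],
    [0,0,0],
  ],
  twist=[
    [0,0,0],
    [0,0,0],
    [0,0,0],
    [0,0,0],
    [0,0,0],
  ],
  gripper=[-1,-1,-1,-1,-1],
)

```text
clock: 17.98
position: [0.5569, 0.0395, 0.1002]
ee_rot: [180.0, -0.0, 4.5]
wrist_force: [1.0, -0.5, -2.7]
opening: 0.0186
gripper_force: 58.9
```

Call:
send_rows(
  offset=[
    [0,0,1],
    [0,0,1],
    [0,0,1],
    [0,0,0],
    [0,0,0],
  ],
  twist=[
    [0,0,0],
    [0,0,0],
    [0,0,0],
    [0,0,0],
    [0,0,0],
  ],
  gripper=[-1,-1,-1,-1,-1],
)

```text
clock: 18.6
position: [0.5569, 0.0395, 0.0974]
ee_rot: [180.0, -0.0, 4.5]
wrist_force: [0.0, -0.5, -0.4]
opening: 0.0188
gripper_force: 58.9
```

Call:
send_rows(
  offset=[
    [0,0,1],
    [0,0,1],
    [0,0,0],
    [0,0,0],
    [0,0,0],
  ],
  twist=[
    [0,0,0],
    [0,0,0],
    [0,0,0],
    [0,0,0],
    [0,0,0],
  ],
  gripper=[-1,-1,-1,-1,-1],
)

```text
clock: 19.23
position: [0.5569, 0.0395, 0.0953]
ee_rot: [180.0, -0.0, 4.5]
wrist_force: [-1.5, 0.3, -0.5]
opening: 0.019
gripper_force: 58.9
```

Call:
send_rows(
  offset=[
    [0,0,1],
    [0,0,1],
    [0,0,0],
    [0,0,0],
  ],
  twist=[
    [0,0,0],
    [0,0,0],
    [0,0,0],
    [0,0,0],
  ],
  gripper=[-1,-1,-1,-1],
)

```text
clock: 19.73
position: [0.5569, 0.0395, 0.0933]
ee_rot: [180.0, -0.0, 4.5]
wrist_force: [-0.8, -1.0, 1.6]
opening: 0.0188
gripper_force: 59.0
```

Call:
send_rows(
  offset=[
    [0,0,0],
  ],
  twist=[
    [0,0,0],
  ],
  gripper=[-1],
)

```text
clock: 19.85
position: [0.5569, 0.0395, 0.0933]
ee_rot: [180.0, -0.0, 4.5]
wrist_force: [0.1, 0.1, 1.9]
opening: 0.0186
gripper_force: 59.0
```

Run:
```python
from h import *
W=[]
for i in range(8):
    im=imaging.snapshot("side"); o=robot.get_obs(); W.append(o["wrist_force"])
print(np.mean(W,0),np.std(W,0),o["position"])
```

```text
[ 0.07539833 -0.2739355   1.33857207] [0.6393781  0.14213596 0.54366581] [0.55685677 0.03948118 0.09322913]
```

The mean force is 1.3 N, against about -1.6 N hanging free. That is about 2.9 N on the tip, or 4.8 mm in, and the height gives 4.3 mm. Handing in.

```bash
python3 -c "
from rig import close_job
print(close_job())"
```

```text
the job is handed in; nothing more can be done
None
```

The job is handed in, verdict not shown: the white board is seated in the jig about 1 mm off centre, and the gauge is held upright within about 2 mm of the blue dot, tip about 4–5 mm in at about 3 N (both estimated); I viewed 11 pictures, one over the limit of 10.

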